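# Balance a helping-hands crossbar on its stand

## Task

Find the point where the helping-hands crossbar balances by lifting it a little from its rack at trial points along its length, lift it clear and level without tipping, then lay it gently across the small head of the stand, lined up with the head, so that it stays balanced level there by itself once you let go. Do not drop the bar, and leave the other things on the bench alone.

Things in the scene. Friction and masses are not known exactly. Their poses are not given: they have to be found in the camera images.
- bar_centre (a point): geometric centre of the crossbar, half-way up: closed aluminium square tube 20 mm wide, 20 mm high, 320 mm long, a crocodile clip on each end (402 mm overall). y axis along the tube, z up. A ballast slug jammed inside, out of sight, puts the balance point anywhere up to 70 mm to either side of this point along the tube; it does not shift during the work. Mass 0.38 to 0.45 kg.
- rack: the fixed black rack on which the crossbar lies at the start; origin at the centre of its underside on the bench, y along the rack and the bar. Base plate 60 x 285 x 8 mm; two uprights (16 mm thick) at y = +130 and -130 mm carry the bar's underside 45 mm above the bench, between flared cheeks 15 mm high (27 mm apart below, 41 at the top). Between them the bar is free to be gripped across its width.
- stand_seat (a point): centre of the unloaded top of the stand's small flat head, 14 mm square, rubber-topped, 115 mm above the bench. The bar is laid across it along this frame's y axis (either end to +y). The head is narrower than the bar, so fingers holding the bar pass down beside it. A bar whose balance point is more than 7 mm off the head's centre tips off when let go.
- tape: bystander: black roll of tape lying flat, 84 mm across and 19 mm high, near the stand; origin at the centre of its underside
- spool: bystander: blue solder spool standing on its flange, 48 mm across, 32 mm high, near the stand; origin at the centre of its underside
- tin: bystander: round brass flux tin, 47 mm across, 25 mm high, near the rack; origin at the centre of its underside
- pliers: bystander: blue-handled long-nose pliers lying flat, about 160 mm long, 12 mm thick, near the rack; origin under its pivot
- cutters: bystander: blue-handled side cutters lying flat, about 135 mm long, 12 mm thick; origin under its pivot
- pcb: bystander: green circuit board lying flat, 50 x 70 mm, parts up to 13 mm high; origin at the centre of its underside
- driver: bystander: screwdriver lying flat, 160 mm long; origin at the centre of its underside
- bar: the crossbar itself (see bar_centre); origin at the middle of its underside
- stand: the fixed stand: heavy round foot 110 mm across and 18 mm high, a 12 mm thin stem and the small head (see stand_seat); origin at the centre of its underside. The head is sprung: it sinks straight down 1 mm for every 1.5 N (about 3 mm under the bar alone) to a hard stop at 9 mm.

How it is judged:
By the outcome, as a careful person would: the job done as asked, in the order asked, and still so for the second after the job is handed in, with the robot touching nothing.
It also fails if it takes over 72 s, if anything falls off the work surface, if the arm or the gripper's body presses on something with over 40 N, if the wrist force passes 120 N, or if a joint passes its speed limit or range.

## Robot

A 6-joint arm with a two-finger parallel gripper is mounted at the origin on the work surface. World frame = base frame: x ahead of the robot, y to its left, z up, the work surface at z = 0. Lengths are in m, angles in rad, forces in N, time in s.
With the tool pointing down it reaches from about 0.275 to 1 m from the base axis. Payload 8.4 kg.
Tool frame: the origin (TCP) lies on the centre line of the jaws, within the pads' length; the fingertips stand 17 mm ahead of it and the grasp point (between the pads) lies 2 mm behind it (bot.tcp_to_tips is the z of the fingertips in the tool frame, in m); z points along the fingers, y is the line along which they close (so a half turn about z gives the same grasp; the last joint's range is limited). The gripper opens to 85 mm and grips with 20 to 120 N. Pads are 22 mm wide; open, the fingers measure 114 mm over their backs; the gripper's body (76 mm by 85 mm) begins 54 mm behind the grasp point. The pads swing forward as they close: fully open they stand 13 mm farther back than shut.
Start: joints at [-1.302, 0.353, 1.633, -0, 1.155, -0.002], TCP at [0.167, -0.602, 0.248] pointing down, gripper open.
Joint ranges: [-2.63, 2.63], [-0.92, 2.1], [0.06, 2.66], [-1.3, 4.44], [0, 2.69], [-3.02, 3.02]. Speed limits (rad/s): [2.22, 2.22, 2.79, 3.14, 3.14, 3.14].

## Interface

Orientations are given as a unit quaternion [x, y, z, w].
In Python, from workcell import bot, hand, kinematics, get_obs, vision, hand_in gives the robot as it stands. The module is installed in compiled form; this text tells all that it offers. Calls block until the motion is done:
- bot.reach(position, orientation): joint-space move of the TCP to a pose.
- bot.servo_line(position, ori=None, velocity=0.15): straight line of the TCP; ori=None keeps the orientation; velocity is the mean speed in m/s.
- bot.goto_joints(angles): joint-space move.
- hand.move_gripper(opening, strength=None): finger opening in m; strength is the grip in N (None keeps the last); returns when the fingers have stopped.
- bot.dwell(seconds).
- kinematics.solve_ik(position, orientation): joint angles nearest the present ones, or None.
- get_obs(): the state.
- vision.read_camera(name): name is "side" or "top" or "wrist"; returns a dict with "frame" (384x512x3 uint8, red, green, blue), "intrinsics" (3x3 intrinsics, pixels), "view" (4x4, takes a point from world to camera coordinates). Camera axes: x right, y down, z forward; pixel columns grow to the right and rows downward; lengths in m; the calibration is good to about 2 mm. A picture is of the moment at which its call begins. There is no depth.
A pose or a line that the arm cannot do raises bot.IKError and nothing moves.
- hand_in(): hands the job in; it is judged then, once.
The state is a dict: "time_s": time; "joint_pos": joint angles; "joint_vel": joint speeds; "joint_efforts": joint torques, N m; "position": TCP position; "orientation": TCP orientation; "wrist_force": force on the tool from outside, world axes, zero at the start; "ft_torque": the same for the moment, N m; "gripper_width": finger opening in m; "grip_force": force on a finger pad.
Only numpy, scipy, OpenCV 4.12 (cv2) and the standard library are available. Lean on these libraries where they do the work, as an engineer would, in place of code of your own. Each camera call takes 0.05 s, during which the arm holds its last target. There are 200 camera calls.

## Working session

There is one attempt and no reset: what is moved stays moved. The work goes in short steps, each a Python script; the robot and the scene stay as the last script left them, time stands still between calls to the robot, and variables do not carry over. Pictures are saved under pics/ and viewed, at most 10 in all, crops included, and the job is handed in when it is done.

```bash
mkdir -p pics; python3 - <<'E'
from workcell import *
import cv2,numpy as np
for n in ("top","side"):
    r=vision.read_camera(n); cv2.imwrite(f"pics/{n}0.png",cv2.resize(r["frame"][:,:,::-1],(800,600),interpolation=cv2.INTER_CUBIC))
    np.savez(f"{n}0.npz",**r)
    print(n,np.round(r["intrinsics"],1).tolist(),np.round(r["view"],3).tolist())
o=get_obs();print({k:np.round(v,3).tolist() for k,v in o.items()})
E
```

```text
top [[436.2, 0.0, 257.8], [0.0, 436.2, 193.2], [0.0, 0.0, 1.0]] [[-0.0, -1.0, 0.028, -0.032], [-0.989, -0.004, -0.147, 0.554], [0.147, -0.028, -0.989, 0.938], [0.0, 0.0, 0.0, 1.0]]
side [[392.6, 0.0, 254.0], [0.0, 392.6, 191.8], [0.0, 0.0, 1.0]] [[-0.986, -0.164, -0.008, 0.533], [-0.098, 0.629, -0.771, 0.129], [0.132, -0.76, -0.636, 1.007], [0.0, 0.0, 0.0, 1.0]]
{'time_s': 0.1, 'joint_pos': [-1.302, 0.354, 1.634, 0.0, 1.155, -0.002], 'joint_vel': [0.001, -0.001, -0.003, 0.001, -0.001, 0.001], 'joint_efforts': [-0.0, -60.636, -34.282, 0.0, 0.004, 0.0], 'position': [0.167, -0.602, 0.248], 'orientation': [0.991, 0.135, -0.0, -0.001], 'wrist_force': [-0.409, 0.839, 0.115], 'ft_torque': [0.008, 0.004, 0.008], 'grip_force': 0.0, 'gripper_width': 0.086}
```

View pics/top0.png

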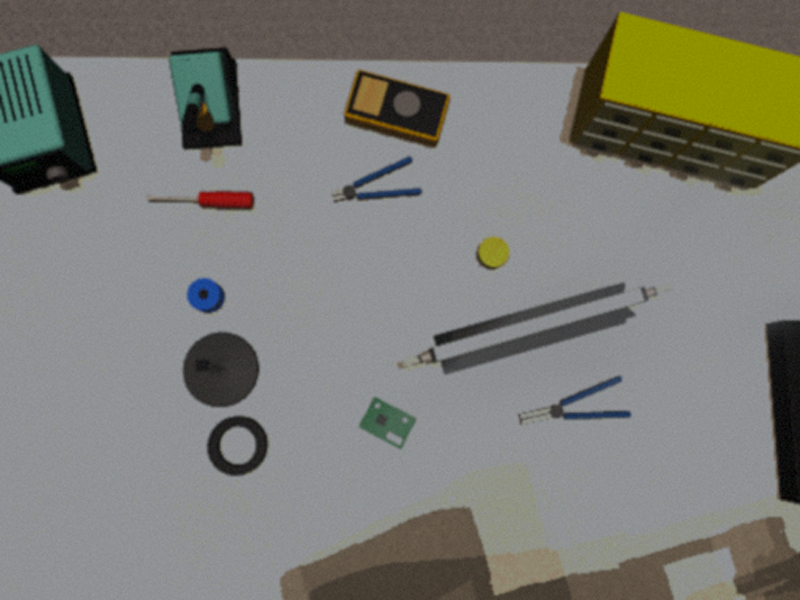

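View pics/side0.png

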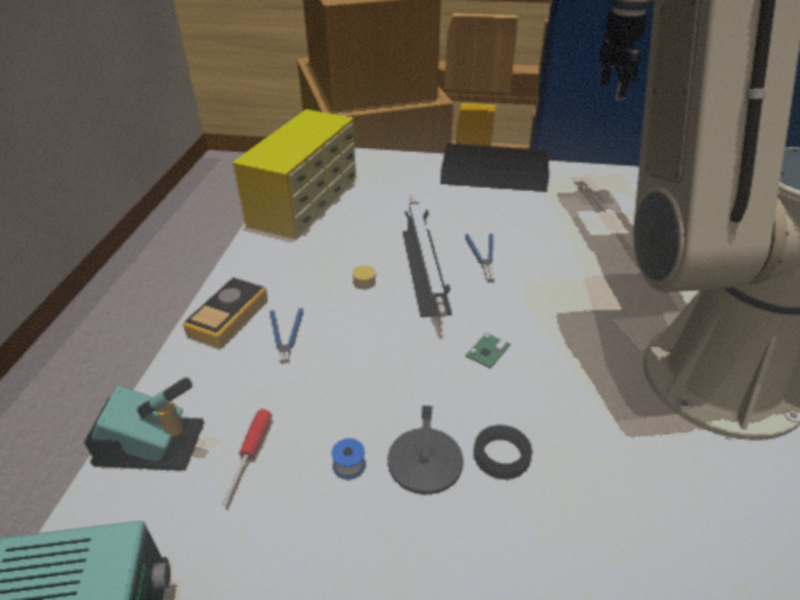

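Top view: the white bar lies between dark rack rails, with clip tips at (400,365) and (670,290) of 800x600. The stand foot is at (221,369) with its head near (203,366), and the tape at (238,445) and spool at (205,295) are close by. The side view agrees.

```bash
cat > h.py <<'E'
from workcell import *
import cv2,numpy as np
from scipy.spatial.transform import Rotation as R
def ray(r,uv,z):
    V=np.asarray(r["view"]);K=np.asarray(r["intrinsics"])
    d=V[:3,:3].T@np.linalg.inv(K)@np.array([uv[0],uv[1],1.]);c=-V[:3,:3].T@V[:3,3]
    return c+d*(z-c[2])/d[2]
def proj(r,p):
    V=np.asarray(r["view"]);q=np.asarray(r["intrinsics"])@(V[:3,:3]@np.asarray(p)+V[:3,3]);return q[:2]/q[2]
def quat(a):  # tool down, tool y (closing line) at world yaw a
    y=np.array([np.cos(a),np.sin(a),0]);z=np.array([0,0,-1.]);x=np.cross(y,z)
    return R.from_matrix(np.c_[x,y,z]).as_quat()
def snap(n,name):
    r=vision.read_camera(n);np.savez(name+".npz",**r)
    cv2.imwrite(f"pics/{name}.png",cv2.resize(r["frame"][:,:,::-1],(800,600),interpolation=cv2.INTER_CUBIC));return r
E
python3 - <<'E'
from h import *
r=np.load("top0.npz");s=512/800
f=lambda u,v,z:ray(r,(u*s,v*s),z)
a,b=f(400,365,.055),f(670,290,.055)
print("tips",a,b,np.linalg.norm(a-b),"mid",(a+b)/2)
print("yaw",np.arctan2(*(a-b)[[1,0]]))
print("rack",f(533,328,.008),"foot",f(221,369,.018),"head",f(203,366,.115),"tape",f(238,445,.019),"spool",f(205,295,.032),"tin",f(493,252,.025))
w=vision.read_camera("wrist");V=w["view"];o=get_obs()
c=-V[:3,:3].T@V[:3,3];Rt=R.from_quat(o["orientation"]).as_matrix()
print("cam in tool",Rt.T@(c-o["position"]),"axes",np.round(Rt.T@V[:3,:3].T,3),w["intrinsics"])
E
```

```text
tips [ 0.46311757 -0.02666023  0.055     ] [ 0.57118392 -0.41467015  0.055     ] 0.40277789528680974 mid [ 0.51715074 -0.22066519  0.055     ]
yaw 1.8424268851876473
rack [ 0.52087514 -0.22552071  0.008     ] foot [0.45902739 0.23032513 0.018     ] head [0.45810787 0.23080856 0.115     ] tape [0.35172738 0.2019963  0.019     ] spool [0.56460801 0.2540654  0.032     ] tin [ 0.63216413 -0.16528296  0.025     ]
cam in tool [ 0.07742545 -0.00047308 -0.12495545] axes [[-0.001 -0.954 -0.299]
 [ 1.    -0.001  0.   ]
 [-0.    -0.299  0.954]] [[321.93777777   0.         254.80276479]
 [  0.         321.93777777 196.67596983]
 [  0.           0.           1.        ]]
```

```bash
python3 - <<'E'
from h import *
bot.reach([0.459,0.231,0.27],quat(0.0)); bot.dwell(.3); r=snap("wrist","ws")
bot.reach([0.517,-0.221,0.22],quat(0.2716)); bot.dwell(.3); r=snap("wrist","wb")
o=get_obs();print(o["time_s"],o["joint_pos"],o["wrist_force"],o["ft_torque"])
E
```

```text
5.6167 [-4.05831508e-01  2.85648432e-01  1.79753968e+00  1.09291436e-05
  1.05833777e+00 -6.78133908e-01] [-0.24126732  0.02836715 -0.41028276] [ 0.00678714  0.00204366 -0.0184881 ]
```

View pics/ws.png

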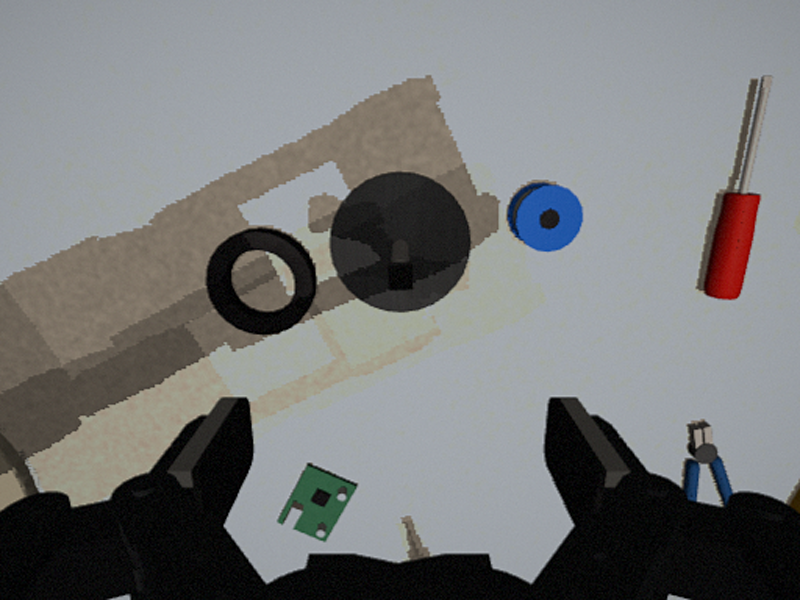

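View pics/wb.png

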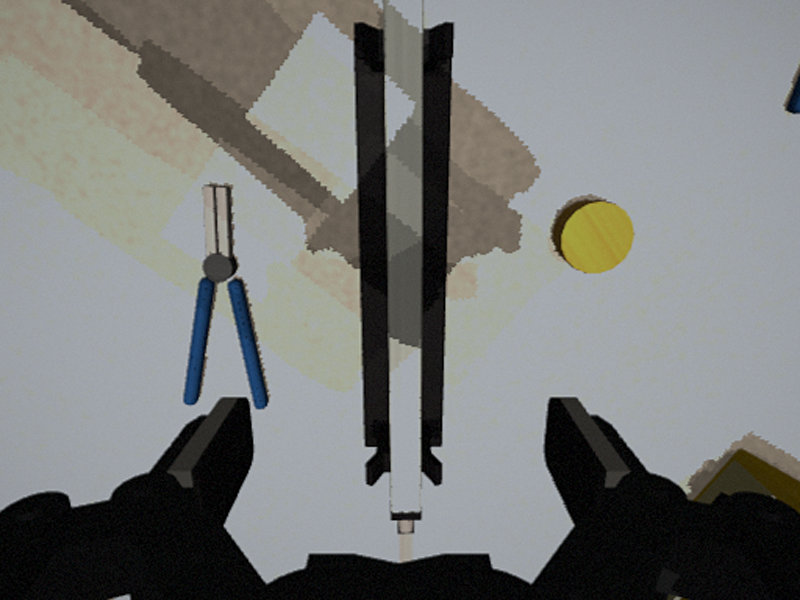

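Stand view: the black head square is at about (400,275), nearly axis-aligned on the grey foot. Rack view: the bar runs vertically through (405,330) between the dark rails, very slightly tilted, with the near tube end at (405,515).

```bash
python3 - <<'E'
from h import *
s=512/800
r=dict(np.load("ws.npz"));g=cv2.cvtColor(r["frame"],cv2.COLOR_RGB2GRAY)
x,y=int(400*s),int(275*s);print(g[y-14:y+12:2,x-12:x+14:2])
bg=g[y-20:y+20,x-20:x+20]
m=(bg<20).astype(np.uint8)
for t in (10,14,18,24):
    m=(bg<t).astype(np.uint8);cs,_=cv2.findContours(m,0,2)
    if not cs: continue
    c=max(cs,key=cv2.contourArea).reshape(-1,2)+[x-20,y-20]
    P=np.array([ray(r,u,.115)[:2] for u in c],dtype=np.float32);print(t,cv2.minAreaRect(P),cv2.minAreaRect(c.astype(np.float32)))
r=dict(np.load("wb.npz"));g=cv2.cvtColor(r["frame"],cv2.COLOR_RGB2GRAY).astype(float)
# rail/bar borders per row: strongest gradients
L=[];Rr=[]
for v in range(90,270,6):
    d=np.diff(g[v,238:282]);L.append((238+np.argmax(d)+.5,v));Rr.append((238+np.argmin(d)+.5,v))
L=np.array(L);Rr=np.array(Rr);print(L[::4].tolist(),Rr[::4].tolist())
for e in (L,Rr):
    P=np.array([ray(r,u,.065)[:2] for u in e])
    l=cv2.fitLine(P.astype(np.float32),cv2.DIST_HUBER,0,.01,.01).ravel();print(l, np.arctan2(l[1],l[0])%np.pi)
for n,uv in(("near end",(405,512)),):print(n,ray(r,np.array(uv)*s,.065))
E
```

```text
[[24 18 20 27 41 45 45 44 44 31 34 27 30]
 [21 17 21 30 44 45 42 46 45 30 25 22 22]
 [20 19 19 32 43 53 59 51 42 24 20 17 18]
 [18 24 21 17 13 19 22 19 18 15 26 25 19]
 [26 18 13 10 11  7  8  9  5 11 18 22 14]
 [19 20 10 18 12  0  3  4 11  7 16 11 20]
 [22 23 14  8 12  5  5  6  1  2 15 12 15]
 [25 20 15 10  6 12 13 10  1 16 13 20 23]
 [22 18 17  6  9  0  6  5 13 12 20 17 16]
 [27 22 18 14  5  4  6  1 10  4 18 43 47]
 [25 24 25  1  8  9 11  8  7  1 43 47 45]
 [27 21 17  9  4  8  8  3 13  8 29 47 47]
 [26 24 52 50 49 45 51 47 48 45 50 46 43]]
10 ((0.46110931038856506, 0.2389596551656723), (0.013777357526123524, 0.012602930888533592), 89.95244598388672) ((256.0, 176.5), (15.0, 14.0), 90.0)
14 ((0.46129125356674194, 0.23865623772144318), (0.014002743177115917, 0.014512812718749046), 4.65194034576416) ((256.20904541015625, 176.7991943359375), (15.753219604492188, 15.662683486938477), 84.80557250976562)
18 ((0.46080008149147034, 0.23927123844623566), (0.015396041795611382, 0.015841782093048096), 4.431050777435303) ((255.66465759277344, 176.14117431640625), (17.256715774536133, 17.2567138671875), 85.60128784179688)
24 ((0.4606778025627136, 0.24422121047973633), (0.02633656933903694, 0.03470335900783539), 88.93934631347656) ((255.5, 170.5), (29.0, 39.0), 90.0)
[[246.5, 90.0], [246.5, 114.0], [246.5, 138.0], [247.5, 162.0], [247.5, 186.0], [247.5, 210.0], [248.5, 234.0], [248.5, 258.0]] [[269.5, 90.0], [269.5, 114.0], [269.5, 138.0], [269.5, 162.0], [269.5, 186.0], [269.5, 210.0], [269.5, 234.0], [269.5, 258.0]]
[ 0.27554595 -0.9612879   0.5062014  -0.20184147] 1.849954
[ 0.2815088  -0.95955867  0.5266342  -0.20174156] 1.8561625
near end [ 0.56409357 -0.36763129  0.065     ]
```

```bash
cat >> h.py <<'E'
def head(r,guess,z=.115):
    g=cv2.GaussianBlur(cv2.cvtColor(r["frame"],cv2.COLOR_RGB2GRAY),(3,3),0);x,y=np.int32(proj(r,[*guess,z]))
    w=36;b=g[y-w:y+w,x-w:x+w]
    for t in (13,15,18):
        cs,_=cv2.findContours((b<t).astype(np.uint8),0,2);c=max(cs,key=cv2.contourArea).reshape(-1,2)+[x-w,y-w]
        P=np.array([ray(r,u,z)[:2] for u in c],dtype=np.float32);print(t,cv2.minAreaRect(P),c.min(0),c.max(0))
E
python3 - <<'E'
from h import *
for n,mk in(("ws","wrist"),("top0","top")):
    r=dict(np.load(n+".npz"));g=cv2.cvtColor(r["frame"],cv2.COLOR_RGB2GRAY)
    p=np.int32(proj(r,[.459,.232,.018]));w=75 if n=="ws" else 45
    y0,x0=p[1]-w,p[0]-w;b=cv2.morphologyEx((g[y0:p[1]+w,x0:p[0]+w]<75).astype(np.uint8),2,np.ones((3,3)))
    k,lab,st,ce=cv2.connectedComponentsWithStats(b);i=lab[w,w];print(n,st[i])
    c=np.argwhere(lab==i)[:,::-1]+[x0,y0];P=np.array([ray(r,u,.018)[:2] for u in c],dtype=np.float32)
    print("foot",cv2.minEnclosingCircle(P),P.mean(0))
for i,(a,p) in enumerate(((0.,[.461,.211,.165]),(np.pi/2,[.461+.024,.235,.165]))):
    if i: print(kinematics.solve_ik(p,quat(a)))
    bot.reach([*p[:2],.25],quat(a));bot.servo_line(p,velocity=.1);bot.dwell(.2);r=snap("wrist",f"wh{i}");head(r,(.46,.236))
    bot.servo_line([*p[:2],.25],velocity=.15)
print(get_obs()["time_s"])
a=[cv2.imread(f"pics/wh{i}.png") for i in (0,1)];cv2.imwrite("pics/whs.png",np.hstack([cv2.resize(i[100:500,200:600],None,fx=1,fy=1) for i in a]))
E
```

```text
ws [  33   23   89   90 6317]
foot ((0.4608544111251831, 0.23948898911476135), 0.05370208993554115) [0.46090811 0.24162294]
top0 [  23   22   48   47 1780]
foot ((0.45997506380081177, 0.23087827861309052), 0.053675130009651184) [0.45924693 0.2311412 ]
13 ((0.4611411392688751, 0.23849499225616455), (0.01353108324110508, 0.013071977533400059), 89.96099090576172) [241 176] [264 199]
15 ((0.46109429001808167, 0.2381940484046936), (0.014133075252175331, 0.01317555084824562), 89.96092224121094) [241 176] [264 200]
18 ((0.46102455258369446, 0.23869287967681885), (0.013880346901714802, 0.015145485289394855), 3.54461932182312) [240 174] [265 200]
[ 4.48416844e-01  3.18740982e-01  1.89390710e+00 -4.44089210e-16
  9.28944567e-01 -1.12237948e+00]
13 ((0.460385262966156, 0.23784048855304718), (0.0146795017644763, 0.013179946690797806), 0.7654557824134827) [247 176] [270 201]
15 ((0.46041056513786316, 0.2376270443201065), (0.015826482325792313, 0.013607555069029331), 0.7657696008682251) [246 175] [270 202]
18 ((0.459822416305542, 0.2378763109445572), (0.014179997146129608, 0.017052030190825462), 89.9650650024414) [246 173] [271 202]
12.5417
```

View pics/whs.png

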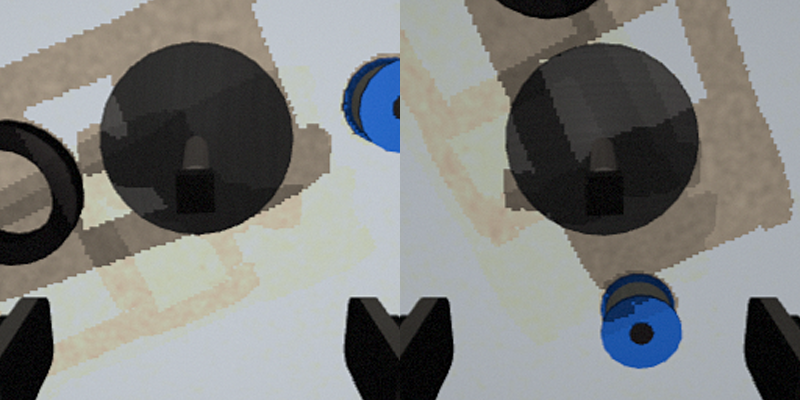

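Both close-ups show the 14 mm black head, square to the image axes, in crops at (195,192) and (604,192). So the head yaw is about 0. The top and wrist cameras disagree on y by 7 mm, so I'll use the side camera to decide.

```bash
python3 - <<'E'
from h import *
o=get_obs();print(o["position"],o["orientation"],quat(np.pi/2))
r=dict(np.load("side0.npz"));hsv=cv2.cvtColor(r["frame"],cv2.COLOR_RGB2HSV);g=hsv[:,:,2]
def blob(r,p,rad,z,mask):
    c0=np.int32(proj(r,p));k,lab,st,ce=cv2.connectedComponentsWithStats(mask.astype(np.uint8));
    ii,n=np.unique(lab[c0[1]-8:c0[1]+9,c0[0]-8:c0[0]+9],return_counts=True)
    i=max((a,b) for b,a in zip(ii,n) if b)[1]
    c=np.argwhere(lab==i)[:,::-1];P=np.array([ray(r,u,z)[:2] for u in c],dtype=np.float32)
    return st[i].tolist(),P.min(0),P.max(0),cv2.minEnclosingCircle(P)
print("side foot",blob(r,[.46,.235,.018],.055,.018,g<85))
# tin & spool (coloured) in several views
for n in("side0","top0","wb","ws"):
    r=dict(np.load(n+".npz"));h=cv2.cvtColor(r["frame"],cv2.COLOR_RGB2HSV)
    for nm,p,z,lo,hi in(("tin",[.632,-.165,.025],.025,15,35),("spool",[.5646,.254,.032],.032,100,130)):
        if (n=="wb" and nm!="tin") or(n=="ws" and nm!="spool"): continue
        try: print(n,nm,blob(r,p,0,z,(h[:,:,0]>lo)&(h[:,:,0]<hi)&(h[:,:,1]>110)&(h[:,:,2]>60)))
        except Exception as e: print(n,nm,e)
    if n=="ws" or n=="wb":
        V=r["view"];print("cam",-V[:3,:3].T@V[:3,3])
for n in("side0",):
    r=dict(np.load(n+".npz"));
    for p in([.461,.238,.115],[.46,.231,.115]):print(proj(r,p)/.64)
E
```

```text
[0.48458087 0.2348111  0.24936396] [-2.55901141e-05  9.99999932e-01 -1.66266903e-04 -3.28591957e-04] [3.061617e-17 1.000000e+00 0.000000e+00 0.000000e+00]
side foot ([267, 289, 8, 8, 37], array([0.45341185, 0.2362765 ], dtype=float32), array([0.47087175, 0.25401652], dtype=float32), ((0.46227240562438965, 0.2431446760892868), 0.011105491779744625))
side0 tin ([227, 171, 12, 8, 80], array([ 0.6145827 , -0.17817344], dtype=float32), array([ 0.6508463 , -0.14114505], dtype=float32), ((0.632750928401947, -0.15963560342788696), 0.01976408064365387))
side0 spool ([213, 281, 20, 17, 249], array([0.5449056 , 0.24002704], dtype=float32), array([0.5879903, 0.2839422], dtype=float32), ((0.5667204260826111, 0.26235777139663696), 0.022859493270516396))
top0 tin ([306, 152, 20, 20, 308], array([ 0.60919017, -0.18748595], dtype=float32), array([ 0.6542796 , -0.14299406], dtype=float32), ((0.632626473903656, -0.16473525762557983), 0.023785578086972237))
top0 spool ([120, 178, 23, 22, 360], array([0.54143363, 0.22953708], dtype=float32), array([0.589337  , 0.27948144], dtype=float32), ((0.564700186252594, 0.2542101740837097), 0.02675837278366089))
wb tin ([359, 129, 46, 46, 1668], array([ 0.6108297 , -0.18661466], dtype=float32), array([ 0.656865  , -0.14097229], dtype=float32), ((0.6337595582008362, -0.1640312671661377), 0.0233735553920269))
cam [ 0.49796782 -0.14643907  0.34512757]
ws spool ([325, 117, 48, 44, 1442], array([0.5381439 , 0.23790361], dtype=float32), array([0.591289  , 0.28560936], dtype=float32), ((0.5645461678504944, 0.2619829773902893), 0.026964932680130005))
cam [0.46037343 0.30765199 0.39501694]
[425.30656073 408.70880847]
[426.72711553 404.7950624 ]
```

Wrist and side views agree: the stand head is at about (0.4605, 0.238) with yaw 0. The bar's line comes from the wrist view. First trial lift is at the centre.

```bash
cat >> h.py <<'E'
YB=1.853;U=np.array([np.cos(YB),np.sin(YB)]);N=np.array([np.sin(YB),-np.cos(YB)]);C=np.array([.5198,-.2139])
QB=quat(YB-np.pi/2);ZG=.053
def ft(n=15):
    a=[]
    for _ in range(n):
        bot.dwell(.02);o=get_obs();a.append(np.r_[o["wrist_force"],o["ft_torque"]])
    return np.mean(a,0)
def trial(s,h=.008,grip=60):
    p=C+s*U
    bot.reach([*p,.11],QB);hand.move_gripper(.05);bot.servo_line([*p,ZG],velocity=.08)
    f0=ft(8);hand.move_gripper(.0,grip);f1=ft(6);bot.servo_line([*p,ZG+h],velocity=.02);bot.dwell(.2)
    f=ft();d=f-f0;M=d[3:5]@N
    print("s",s,"grip shift",np.round(f1-f0,3),"lift",np.round(d,3),"offset mm",-1e3*M/-d[2],"w",get_obs()["gripper_width"],get_obs()["grip_force"],"t",get_obs()["time_s"])
    return d
E
python3 - <<'E'
from h import *
trial(0.)
snap("side","t0")
E
```

```text
s 0.0 grip shift [-1.609  0.097  6.011  0.072  0.217 -0.017] lift [ 2.080e-01 -3.280e-01 -4.016e+00  1.210e-01  5.000e-03  3.000e-03] offset mm -29.231342967894438 w 0.01890369314569918 58.62330079078674 t 17.1833
```

```bash
python3 - <<'E'
from h import *
p=C
bot.servo_line([*p,ZG+.0005],velocity=.02);hand.move_gripper(.05);bot.servo_line([*p,.11],velocity=.1)
trial(-.029)
snap("side","t1")
a=[cv2.resize(cv2.cvtColor(np.load(f"{n}.npz")["frame"],4)[100:240,200:340],(400,400)) for n in("t0","t1")]
cv2.imwrite("pics/tt.png",np.hstack(a))
E
```

```text
s -0.029 grip shift [-0.889  0.436  5.987  0.047  0.225 -0.017] lift [ 2.740e-01 -6.800e-02 -4.253e+00  2.000e-03 -8.000e-03 -1.200e-02] offset mm 0.007473010685243196 w 0.019044858724834773 58.620412945747375 t 21.8167
```

View pics/tt.png

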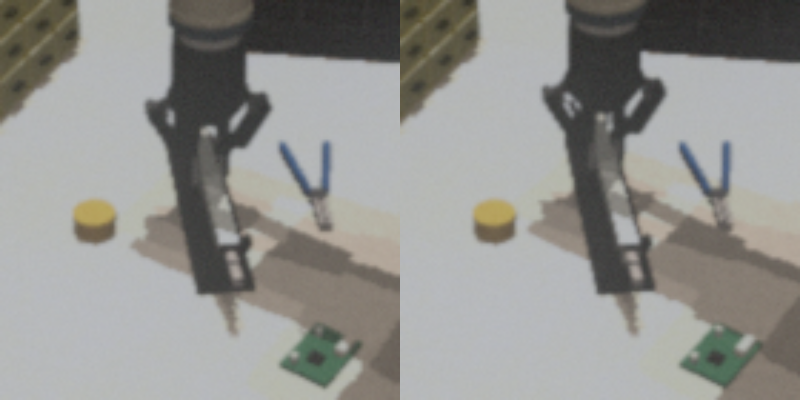

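The picture shows both lifts level and clear. The first trial had the balance point 29 mm toward the far end; at -29 mm the residual moment is about zero. Next I'll lift clear, recheck and carry the bar over.

```bash
python3 - <<'E'
from h import *
p=C-.029*U
bot.servo_line([*p,.10],velocity=.05);bot.servo_line([*p,.22],velocity=.1);bot.dwell(.2)
f=ft();print("clear",np.round(f,3),f[3:5]@N*1e3/4.2)
S=[.4606,.238]
bot.servo_line([*S,.20],quat(0.),velocity=.12);bot.dwell(.3)
f=ft();print("over",np.round(f,3),get_obs()["time_s"],get_obs()["position"])
r=snap("wrist","ov")
bot.servo_line([*S,.14],velocity=.06);bot.dwell(.2);snap("side","ov2")
print(ft(),get_obs()["time_s"],get_obs()["position"])
a=np.load("ov2.npz")["frame"][200:340,190:360,::-1];b=np.load("ov.npz")["frame"][:,:,::-1]
cv2.imwrite("pics/ovs.png",np.hstack([cv2.resize(a,(400,330)),cv2.resize(b,(400,330))]))
E
```

```text
clear [-1.320e-01 -1.350e-01 -4.179e+00  7.000e-03  0.000e+00  3.000e-03] 1.5018969784171
over [ 2.070e-01  8.100e-02 -4.221e+00 -1.000e-03  1.000e-02  1.600e-02] 29.3417 [0.46057686 0.23800558 0.19999321]
[ 1.54529275e-01 -2.31385638e-01 -3.96366679e+00  5.94034901e-03
  3.74953459e-03  4.40359893e-03] 31.0417 [0.46059241 0.2380101  0.14005009]
```

View pics/ovs.png

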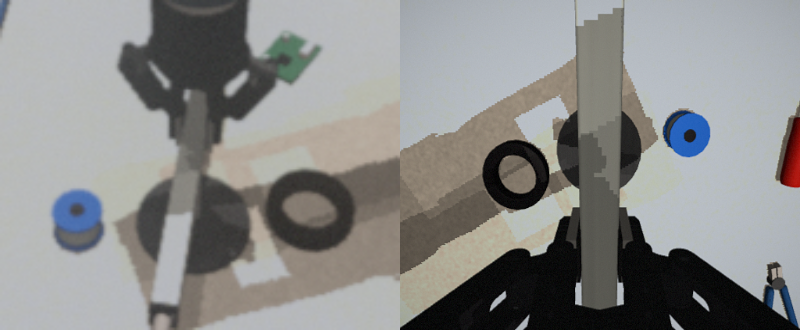

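The bar is held level along y over the stand, centred on the foot and clear of the tape and spool. Next is a force-watched lowering, with a wider grip only once the head carries the weight.

```bash
python3 - <<'E'
from h import *
S=[.4606,.238]
bot.servo_line([*S,.1255],velocity=.04);bot.dwell(.1);b=ft(10)
print("base",b[2])
z=.1240
while z>.1165:
    bot.servo_line([*S,z],velocity=.01);f=ft(4)-b;print(round(z,4),np.round(f[[0,1,2,3,4]],3))
    if f[2]>4.0: break
    z-=.0006
hand.move_gripper(.0,20);bot.dwell(.1);print("g20",np.round(ft(8),3),get_obs()["gripper_width"])
o=get_obs();print(o["time_s"],o["position"])
E
```

```text
base -4.303740012256056
0.124 [ 0.165 -0.037  0.757  0.029 -0.018]
0.1234 [ 0.057 -0.331  0.16  -0.007 -0.034]
0.1228 [ 0.088 -0.168  1.25  -0.018 -0.019]
0.1222 [ 0.362 -0.237  1.42   0.018 -0.01 ]
0.1216 [ 0.314 -0.548  2.578 -0.011 -0.029]
0.121 [-1.000e-01 -1.890e-01  3.487e+00  2.000e-03  7.000e-03]
0.1204 [-0.381 -0.175  4.827 -0.016  0.033]
g20 [ 0.249 -0.047  0.014  0.003 -0.026 -0.006] 0.019494846077576785
34.5333 [0.4606485  0.23800509 0.12042326]
```

```bash
python3 - <<'E'
from h import *
S=[.4606,.238]
hand.move_gripper(.025);hand.move_gripper(.045);bot.dwell(.4);snap("side","r1")
print(np.round(ft(5),3))
bot.servo_line([*S,.20],velocity=.05);bot.servo_line([*S,.25],velocity=.1);bot.dwell(.5);snap("side","r2");snap("wrist","r3")
print(get_obs()["time_s"])
a=[cv2.resize(np.load(f"{n}.npz")["frame"][190:340,190:360,::-1],(400,330)) for n in("r1","r2")]
cv2.imwrite("pics/rs.png",np.vstack([np.hstack(a),np.hstack([cv2.resize(np.load("r3.npz")["frame"][:,:,::-1],(400,270)),cv2.resize(np.load("side0.npz")["frame"][:,:,::-1],(400,270))])]))
E
```

```text
[ 0.08   0.038  0.014 -0.003 -0.019 -0.011]
38.625
```

View pics/rs.png

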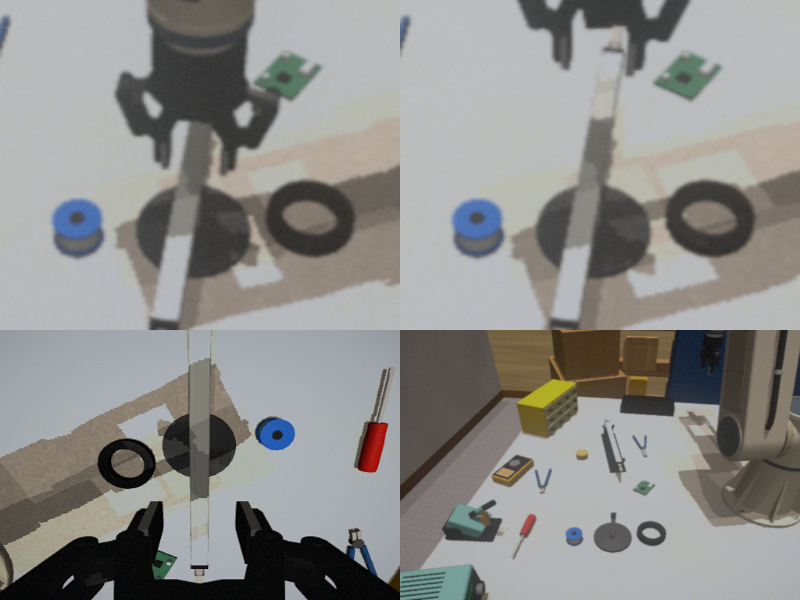

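The bar stays balanced across the head with its near end at (163,322) before and (562,322) after the retreat, so it hasn't moved. The gripper is clear, so I'm handing in.

```bash
python3 -c "
from workcell import *
print(hand_in())"
```

```text
the job is handed in; nothing more can be done
None
```

The crossbar rests balanced on the stand head with the gripper clear; I gripped it about 29 mm from its centre, where it balanced, and handed in at about 39 s of the 72 s allowed.

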